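# Rub down a test tile's foot and try it in the slot gauge

## Robot

A 6-joint arm with a two-finger parallel gripper is mounted at the origin on the work surface. World frame = base frame: x ahead of the robot, y to its left, z up, the work surface at z = 0. Lengths are in m, angles in rad, forces in N, time in s.
With the tool pointing down it reaches from about 0.275 to 0.775 m from the base axis. Payload 14.6 kg.
Tool frame: the origin (TCP) lies at the very end of the fingers, on their centre line; the grasp point (between the pads) lies 19 mm behind it (manip.grip_point_offset is the z of the grasp point in the tool frame, in m); z points along the fingers, y is the line along which they close (so a half turn about z gives the same grasp; the last joint's range is limited). The gripper opens to 85 mm and grips with 20 to 120 N. Pads are 22 mm wide; open, the fingers measure 114 mm over their backs; the gripper's body (76 mm by 85 mm) begins 54 mm behind the grasp point. The pads swing forward as they close: fully open they stand 13 mm farther back than shut.
Start: joints at [1.139, 0.263, -0.048, 1.259, 0, 1.415], TCP at [0.143, 0.505, 0.231] pointing down, gripper open.
Joint ranges: [-2.65, 2.65], [-0.89, 1.7], [-1.18, 1.37], [-2.13, 2.11], [-1.35, 1.29], [-3.14, 3.14]. Speed limits (rad/s): [1.89, 1.89, 2.57, 2.79, 3.14, 3.14].

## Interface

Orientations are given as a unit quaternion [x, y, z, w].
In Python, from plant import get_obs, camera, camera_info, workorder, models, manip gives the robot as it stands.
- The arm moves only by the tool step_arm, never from a script. Its argument "commands" is a list of rows, each an object of numbers: "tx", "ty", "tz": the shift along the tool's x, y, z in cm; "ax", "ay", "az": the turn, a rotation vector about the tool's x, y, z in rad. In form: [{"tx": .., "ty": .., "tz": .., "ax": .., "ay": .., "az": ..}, ...]. A call has 1 to 5 rows; each row shifts and turns the commanded pose from where the row before left it, along the tool's axes as they then stand; what a row does not reach is not made up. A row lasts 1/10 s, in which the tool goes at most 50 mm and 8.59 degrees, less where a joint would pass 70% of its speed; a pose out of reach is approached as far as the arm can. A call is refused whole if a number of a shift passes 5 or a number of a turn 0.15, either way. A call with a gripper value outside its range is refused whole. "claw" is the opening, from 0 (shut) to 1 (fully open), set as the call begins (left out, the last holds). The fingers move at their own pace and stop on an object; "force" is the grip in N (left out, the last holds). Time passes only in rows, so rows that do not move let the fingers close. It gives the time, the measured TCP pose, the force, the opening and the grip force at its end, in the units of the state.
- get_obs(): the state, without advancing time (a new reading comes with each control period).
- camera(name): name is "side" or "top"; returns the picture (384x512x3 uint8, red, green, blue); there is no depth.
- camera_info(name): a dict with "fx", "fy", "cx", "cy" (pixels), "dist" ([k1, k2, p1, p2, k3] as OpenCV has them; the pictures are not rectified), "view" (4x4, takes a point from world to camera coordinates). Camera axes: x right, y up, looking along -z (the intrinsics and any distortion apply to the point x, -y, -z); pixel columns grow to the right and rows downward; lengths in m; the calibration is good to about 2 mm. A picture is of the moment at which its call begins. camera_info takes no time and is no camera call.
- workorder.hand_in(): hands the job in; it is judged then, once.
Trained networks look in the newest picture that a camera, given by its name, has taken for a name from the list of things; names that differ only in an ending like _2 or _b are one class to them, and where a whole thing is asked for, a point or a joint stands for the part that bears it (a point fixed in the world has none). Each returns a list of dicts, best first, with "score" (0 to 1); they miss things now and then, are a little off and sometimes report something else, mostly with a low value. They report only what shows in the picture. A call takes as long as a camera call. They do not tell look-alikes from the thing itself.
- models.boxes_of(camera, query): "uv" ([column, row] in pixels, amid what is visible of it).
The state is a dict: "time": time; "q": joint angles; "dq": joint speeds; "effort": joint torques, N m; "ee_pos": TCP position; "eef_rot": TCP orientation; "wrist_force": force on the tool from outside, world axes, zero at the start; "ft_torque": the same for the moment, N m; "gripper_width": finger opening in m; "finger_force": force on a finger pad.
Only numpy, scipy, OpenCV 4.12 (cv2) and the standard library are available. Lean on these libraries where they do the work, as an engineer would, in place of code of your own. Each camera call takes 0.05 s, during which the arm holds its last target. There are 200 camera calls.

## Task

Take the tall test tile, the one with a hole at its top, out of the rack and draw its lower edge along the rubbing stone with light, unbroken pressure, from the stone's far end all the way to the end nearest the robot. Then lower the tile upright, foot first and gently, through the slot of the wooden gauge until its foot stands about 2 cm below the slotted board, and finish while still holding it hanging there in the gripper, clear of the gauge's base. Leave the two shorter tiles, the mug and the jar where they are.

Things in the scene. Friction and masses are not known exactly. Their poses are not given: they have to be found in the camera images.
- tile: The tall test tile: an upright ceramic slab 50 mm wide (its x), 8 mm thick (its y), 110 mm tall (its z, up), about 0.1 kg, white with a bare red-brown clay foot (lower 32 mm) and a 10 mm square hole centred 97 mm above the foot. Origin: centre of its lower edge (foot). Symmetric under a half turn about z. It stands in any of the rack's three places.
- tile_b: A shorter test tile of the same look, 50 x 8 x 70 mm tall, no hole, standing in the rack; origin at the centre of its foot. Must stay put.
- tile_c: A shorter test tile of the same look, 50 x 8 x 80 mm tall, no hole, standing in the rack; origin at the centre of its foot. Must stay put.
- rack: Fixed low wooden rack, 70 mm (x) by 190 mm (y), origin under its centre. Three places at y = -65, 0, +65 mm, each a 10 mm wide groove along x between two ribs 12 mm wide; the tiles stand in it on the 6 mm base, the ribs reach 24 mm high. It stands to the left or to the right of the stone; the tiles' axes follow the rack's.
- holder: Fixed dark wooden tray, 200 mm long (its x, roughly away from the robot: the +x end is the far end) by 74 mm (y), rim 24 mm high, origin under its centre. It carries the grey rubbing stone. Drawn from far to near, the centre of the tile's foot should start 40 mm or more beyond the tray's centre (+x) and end 40 mm or more on the robot's side of it (-x).
- stone_top (a point): Centre of the top face of the grey rubbing stone, 180 mm long (x) by 52 mm wide (y), centred on the tray, axes as the tray's. The flat top lies 45 mm above the tray's underside when unpressed. On its sprung cushion the stone (and this point) sinks straight down: 1 N starts it, then 0.6 N per mm, stop at 14 mm. A press of about 6 mm (4 to 5 N) is right.
- gauge: Fixed wooden slot gauge: base plate 110 (x) by 120 (y) by 10 mm, two cheeks at y = +-52 mm (12 mm thick), across them a 14 mm thick slotted board, 110 by 116 mm, underside 66 mm and top 80 mm above the gauge's underside. Origin: underside centre. The space below the board, 56 mm high, 92 mm wide, is open to +x and -x. It stands across the stone from the rack.
- slot (a point): Centre of the slot's mouth, in the gauge board's top face, 80 mm above the gauge's underside; axes as the gauge's. The slot goes right through: 52 mm long (along x) by 10 mm wide (along y), i.e. 2 mm more than the tile each way, with about 2 mm of chamfer at the mouth.
- mug: Mug with handle, 80 mm across, 85 mm tall, standing beyond the stone; origin under its centre. Must stay put.
- jar: White closed jar, 68 mm across, 80 mm tall, standing beyond the stone; origin under its centre. Must stay put.
There are look-alikes about, which are no part of the job. What is shaped like the tile but pink or turquoise is not meant. What is shaped like the gauge but red is not meant.

How it is judged:
By the outcome, as a careful person would: the job done as asked, in the order asked, and still so for the second after the job is handed in, while the arm keeps its last pose, push and grip.
It also fails if it takes over 64 s, if anything falls off the work surface, if the arm or the gripper's body presses on something with over 40 N, if the wrist force passes 120 N, or if a joint passes its speed limit or range.

## Working session

There is one attempt and no reset: what is moved stays moved. The work goes in short steps, Python scripts to look and compute and a tool call to move; the robot and the scene stay as the last step left them, time stands still between calls to the robot, and variables do not carry over. Pictures are saved under pics/ and viewed, at most 10 in all, crops included, and the job is handed in when it is done.

Besides the shell and the picture viewer there is one more tool, called after "Call:" by a JSON object that holds its "fn" and its "kwargs". step_arm: Moves the arm, as the interface text tells. Its arguments: {"type":"object","properties":{"commands":{"type":"array"},"claw":{"type":"number"},"force":{"type":"number"}},"required":["commands"]}

```bash
mkdir -p pics; python3 - <<'E'
from plant import *
import cv2,numpy as np
for c in ("side","top"):
    im=camera(c); cv2.imwrite(f"pics/{c}0.png",im[:,:,::-1])
    i=camera_info(c); print(c,{k:np.round(v,4).tolist() for k,v in i.items()})
    for q in ("tile","rack","holder","gauge","mug","jar"):
        print(q,[(np.round(d["uv"]).tolist(),round(d["score"],2)) for d in models.boxes_of(c,q)])
o=get_obs();print(o["time"],o["eef_rot"],o["ee_pos"],manip.grip_point_offset)
E
```

```text
side {'fx': 385.054, 'fy': 385.054, 'cx': 246.2355, 'cy': 189.613, 'dist': [0.0339, 0.0, 0.0, 0.0, 0.0], 'view': [[0.7718, -0.6358, -0.0098, -0.4182], [0.4287, 0.5089, 0.7465, -0.3326], [-0.4696, -0.5803, 0.6654, -0.8299], [0.0, 0.0, 0.0, 1.0]]}
tile [([166.0, 156.0], 0.91), ([156.0, 139.0], 0.86), ([178.0, 168.0], 0.76), ([141.0, 173.0], 0.64), ([189.0, 181.0], 0.62)]
rack [([181.0, 186.0], 0.79)]
holder [([252.0, 219.0], 0.67), ([248.0, 216.0], 0.48)]
gauge [([368.0, 243.0], 0.96), ([319.0, 282.0], 0.77)]
mug [([264.0, 169.0], 0.82), ([321.0, 283.0], 0.35)]
jar []
top {'fx': 438.5102, 'fy': 438.5102, 'cx': 259.3593, 'cy': 184.8128, 'dist': [-0.0203, 0.0, 0.0, 0.0, 0.0], 'view': [[0.0237, -0.9994, -0.0239, 0.0379], [0.9909, 0.0203, 0.1333, -0.5637], [-0.1328, -0.0268, 0.9908, -1.1388], [0.0, 0.0, 0.0, 1.0]]}
tile [([193.0, 206.0], 0.73), ([116.0, 189.0], 0.73), ([169.0, 204.0], 0.72), ([143.0, 201.0], 0.7), ([151.0, 239.0], 0.53), ([316.0, 126.0], 0.42)]
rack [([180.0, 203.0], 0.83)]
holder [([280.0, 188.0], 0.96)]
gauge [([382.0, 198.0], 0.85), ([381.0, 132.0], 0.57)]
mug [([231.0, 124.0], 0.74)]
jar [([318.0, 126.0], 0.97)]
0.7 [ 1.37951000e-01  9.90439055e-01 -1.75696867e-05  1.17025225e-05] [0.14348886 0.50500605 0.23126857] -0.0187
```

View pics/side0.png

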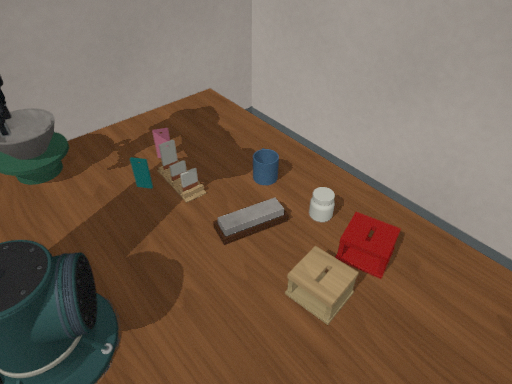

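View pics/top0.png

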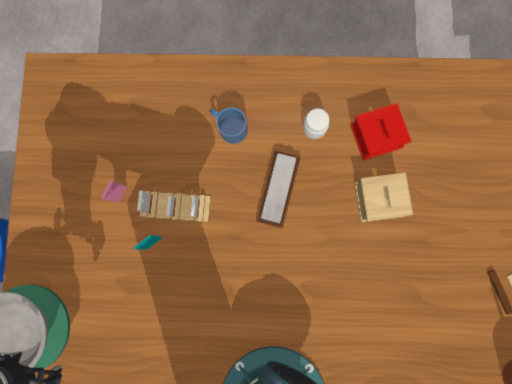

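Both pictures show the rack left of the stone. Its tallest tile, at top (143,202) and side (168,150), is in the left place. The wooden gauge is at top (384,198). The pink tile, turquoise tile and red gauge are the decoys. I'll refine the positions by colour contours projected onto known planes.

```bash
cat > h.py <<'E'
import numpy as np,cv2
from plant import camera_info
def K(i): return np.array([[i["fx"],0,i["cx"]],[0,i["fy"],i["cy"]],[0,0,1.]])
def proj(c,P):
    i=camera_info(c);V=np.array(i["view"]);P=np.atleast_2d(P)
    p=(P@V[:3,:3].T+V[:3,3])*[1,-1,-1]
    return cv2.projectPoints(p.reshape(-1,1,3),np.zeros(3),np.zeros(3),K(i),np.array(i["dist"],float))[0].reshape(-1,2)
def plane(c,uv,z):
    i=camera_info(c);V=np.array(i["view"]);R=V[:3,:3];o=-R.T@V[:3,3]
    n=cv2.undistortPoints(np.array(uv,float).reshape(-1,1,2),K(i),np.array(i["dist"],float)).reshape(-1,2)
    d=np.c_[n[:,0],-n[:,1],-np.ones(len(n))]@R
    return o+d*((z-o[2])/d[:,2])[:,None]
E
python3 - <<'E'
from h import *
im=cv2.imread("pics/top0.png"); hsv=cv2.cvtColor(im,cv2.COLOR_BGR2HSV)
for p in [(280,188),(384,198),(365,185),(330,230),(143,202),(155,207),(143,213)]: print(p,hsv[p[1],p[0]])
def rect(m,box,z,name):
    u0,v0,u1,v1=box;k=np.zeros(m.shape,np.uint8);k[v0:v1,u0:u1]=m[v0:v1,u0:u1]
    cs=cv2.findContours(k,cv2.RETR_EXTERNAL,cv2.CHAIN_APPROX_NONE)[0];c=max(cs,key=cv2.contourArea).reshape(-1,2)
    w=plane("top",c,z)[:,:2]; r=cv2.minAreaRect((w*1000).astype(np.float32)); print(name,r)
    return k
H,S,V=cv2.split(hsv)
a=rect(((S<60)&(V>90)).astype(np.uint8),(255,145,305,230),.045,"stone")
b=rect(((V>165)&(S<150)).astype(np.uint8),(350,165,420,228),.08,"gauge")
c=rect(((S<50)&(V>90)).astype(np.uint8),(133,185,152,220),.116,"tile")
d=rect(((V>140)&(S<150)).astype(np.uint8),(130,185,215,228),.024,"rack")
top=cv2.resize(im[140:235,130:420],(800,262),interpolation=cv2.INTER_CUBIC)
s=cv2.imread("pics/side0.png")
s1=cv2.resize(s[120:215,120:235],(400,330),interpolation=cv2.INTER_CUBIC)
s2=cv2.resize(s[240:325,275:378],(400,330),interpolation=cv2.INTER_CUBIC)
cv2.imwrite("pics/crop1.png",np.vstack([top,np.hstack([s1,s2])]))
E
```

```text
(280, 188) [ 13  17 185]
(384, 198) [ 19  97 210]
(365, 185) [ 19  99 211]
(330, 230) [ 15 159 168]
(143, 202) [ 24  17 146]
(155, 207) [ 17 110 155]
(143, 213) [ 18 107 171]
stone ((555.68017578125, -0.07341384887695312), (53.99428176879883, 182.55239868164062), 76.85652923583984)
gauge ((532.8046264648438, -270.6614074707031), (115.2311019897461, 134.40573120117188), 8.707901000976562)
tile ((505.26318359375, 338.1520080566406), (29.518707275390625, 50.162540435791016), 86.88066864013672)
rack ((501.98455810546875, 283.4397888183594), (198.79901123046875, 73.91252136230469), 86.9782943725586)
```

View pics/crop1.png

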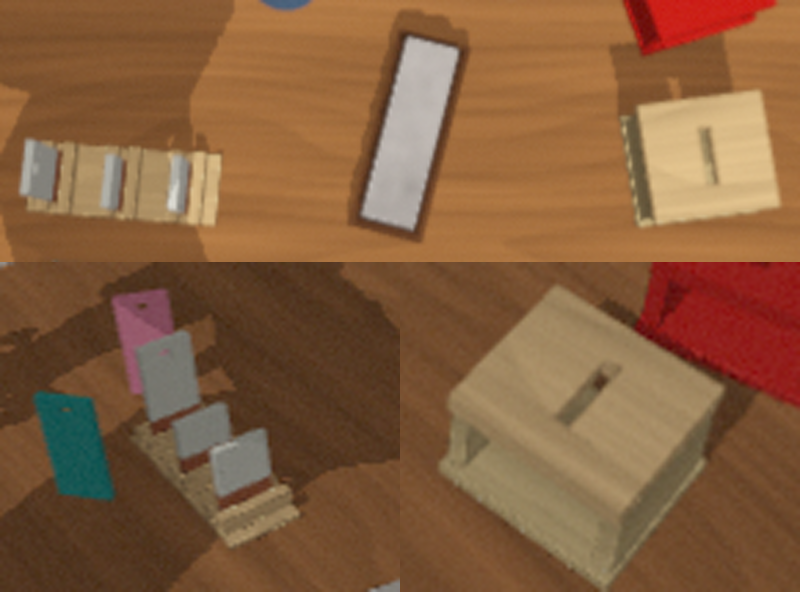

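The crop confirms the tall tile in the left place and shows the gauge slot near top pixel (387,196). I'll refine those fits and overlay them on both views.

```bash
cat >> h.py <<'E'
def box(pose,lo,hi):
    x,y,a=pose;c,s=np.cos(a),np.sin(a)
    P=np.array([[X,Y,Z] for Z in (lo[2],hi[2]) for X,Y in ((lo[0],lo[1]),(hi[0],lo[1]),(hi[0],hi[1]),(lo[0],hi[1]))])
    return np.c_[x+c*P[:,0]-s*P[:,1],y+s*P[:,0]+c*P[:,1],P[:,2]]
def draw(img,c,P,k,off,col):
    p=((proj(c,P)-off+.5)*k-.5).round(0).astype(int)
    for i in range(4):
        for a,b in ((i,(i+1)%4),(i+4,(i+1)%4+4),(i,i+4)): cv2.line(img,tuple(p[a].tolist()),tuple(p[b].tolist()),col,1)
E
cat > fit.py <<'E'
from h import *
from scipy.optimize import minimize
def hull(c,P,shape,sub=4):
    m=np.zeros((shape[0]*sub,shape[1]*sub),np.uint8)
    for b in P:
        p=(proj(c,b)+.5)*sub-.5
        cv2.fillConvexPoly(m,cv2.convexHull(p.astype(np.float32)).round().astype(np.int32),255)
    return cv2.resize(m,(shape[1],shape[0]),interpolation=cv2.INTER_AREA)/255.
def fit(masks,parts,x0):
    def cost(x):
        return sum(np.abs(hull(c,[box(x,*q) for q in parts],m.shape)-m).sum() for c,m in masks)
    r=minimize(cost,x0,method="Nelder-Mead",options=dict(initial_simplex=np.array([x0]+[np.array(x0)+d for d in np.diag([.006,.006,.05])]),xatol=1e-4,fatol=.1))
    print(np.round(r.x,4),np.degrees(r.x[2]).round(2),r.fun,cost(x0)); return r.x
def seg(c,im,f,bx):
    H,S,V=cv2.split(cv2.cvtColor(im,cv2.COLOR_BGR2HSV).astype(int));u0,v0,u1,v1=bx
    m=np.zeros(H.shape,np.uint8);m[v0:v1,u0:u1]=f(H,S,V)[v0:v1,u0:u1]
    cs=cv2.findContours(m,cv2.RETR_EXTERNAL,cv2.CHAIN_APPROX_NONE)[0]
    o=np.zeros(H.shape,np.uint8);cv2.drawContours(o,[max(cs,key=cv2.contourArea)],-1,1,-1);return o.astype(float)
E
python3 - <<'E'
from fit import *
t=cv2.imread("pics/top0.png");s=cv2.imread("pics/side0.png")
st=fit([("top",seg("top",t,lambda H,S,V:(S<60)&(V>90),(255,145,305,230)))],[((-.09,-.026,.044),(.09,.026,.045))],(.5557,0,-.229))
g=fit([("top",seg("top",t,lambda H,S,V:(V>190)&(S<135),(350,165,420,228)))],[((-.055,-.058,.079),(.055,.058,.08))],(.533,-.275,.15))
ti=fit([("top",seg("top",t,lambda H,S,V:(S<50)&(V>90),(133,185,152,220)))],[((-.025,-.004,.04),(.025,.004,.116))],(.505,.35,-.05))
ti2=fit([("side",seg("side",s,lambda H,S,V:(S<60)&(V>90),(155,133,180,167)))],[((-.025,-.004,.04),(.025,.004,.116))],ti)
# rack right end
k=4;o=np.array([130,140]);T=cv2.resize(t[140:235,130:325],None,fx=k,fy=k,interpolation=cv2.INTER_CUBIC)
rk=(.502,.283,-.053)
rk=(ti[0]+.065*np.sin(rk[2]),ti[1]-.065*np.cos(rk[2]),rk[2]);print("rack from tile",rk)
for c,im,off,r in (("top",T,o,1),): 
    draw(im,c,box(ti,(-.025,-.004,.006),(.025,.004,.116)),k,off,(0,0,255))
    draw(im,c,box(rk,(-.035,-.095,0),(.035,.095,.024)),k,off,(255,0,0))
    draw(im,c,box(st,(-.09,-.026,.045),(.09,.026,.045)),k,off,(0,255,0))
def sc(x0,y0,im,P,col,k=4):
    im=cv2.resize(im[y0:y0+50*1,x0:x0+97],None,fx=k,fy=k,interpolation=cv2.INTER_CUBIC)
    for q in P: draw(im,"side",q,k,np.array([x0,y0]),col)
    return im
A=sc(135,132,s,[box(ti,(-.025,-.004,.006),(.025,.004,.116)),box(rk,(-.035,-.095,0),(.035,.095,.024))],(0,0,255))
B=sc(278,248,s,[box(g,(-.055,-.058,.066),(.055,.058,.08)),box(g,(-.026,-.005,.08),(.026,.005,.08))],(0,0,255))
C=np.hstack([A,B]);C=cv2.resize(C,(780,C.shape[0]))
cv2.imwrite("pics/crop2.png",np.vstack([T,C]))
G=t;draw
print(g)
E
```

```text
[ 5.551e-01  3.000e-04 -2.345e-01] -13.43 59.71372549019608 63.30980392156862
[ 0.534  -0.2781  0.1562] 8.95 53.5921568627451 145.2156862745098
[ 0.5076  0.349  -0.0483] -2.77 19.84705882352941 37.32549019607843
[ 0.5067  0.3443 -0.0256] -1.47 20.168627450980395 47.69019607843137
rack from tile (np.float64(0.5041532462680492), np.float64(0.28408282458463113), -0.053)
[ 0.53397423 -0.27813975  0.15620049]
```

View pics/crop2.png

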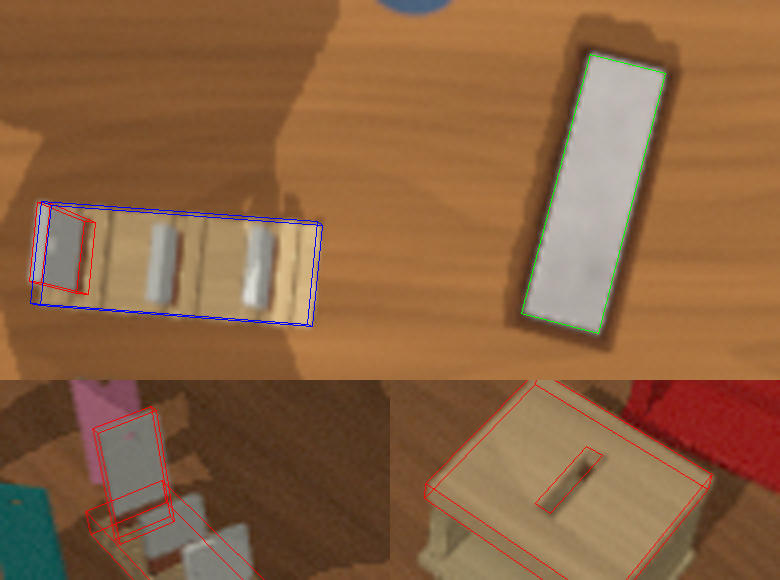

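Overlays agree within about 2 mm: the tall tile is at about (0.507, 0.347), the stone centre at (0.555, 0.000) yaw -13.4°, and the slot at (0.534, -0.278) yaw 8.9°.

```bash
cat > go.py <<'E'
import sys,numpy as np
from plant import get_obs
from scipy.spatial.transform import Rotation as R
# go.py x y z phi_deg : shift (cm) in tool axes and total turn
o=get_obs();Q=R.from_quat(o["eef_rot"]);p=np.array(o["ee_pos"]);y=Q.as_matrix()[:,1]
phi=np.degrees(np.arctan2(y[1],y[0]))
print("t",round(o["time"],2),"pos",np.round(p,4),"phi",round(phi,2),"z",np.round(Q.as_matrix()[:,2],4),"F",np.round(o["wrist_force"],1),"w",round(o["gripper_width"],4),o["finger_force"])
if len(sys.argv)>4:
    x=np.array(list(map(float,sys.argv[1:4])));f=float(sys.argv[4])
    a=np.radians(f);T=np.c_[[-np.sin(a),np.cos(a),0],[np.cos(a),np.sin(a),0],[0,0,-1]]
    print("shift before turn",np.round(Q.as_matrix().T@(x-p)*100,2),"after turn",np.round(T.T@(x-p)*100,2),"turn",np.round((Q.inv()*R.from_matrix(T)).as_rotvec(),4))
E
python3 go.py .507 .347 .16 87.1
```

```text
t 0.7 pos [0.1435 0.505  0.2313] phi 74.14 z [ 0. -0. -1.] F [ 0.3 -0.5 -0.8] w 0.0855 0.0
shift before turn [-39.29  -5.27   7.13] after turn [-37.1  -13.94   7.13] turn [-0.      0.     -0.2262]
```

Call:
{"fn": "step_arm", "kwargs": {"commands": [{"az": -0.113},{"az": -0.113},{"tx": -2.85,"ty": -1.07},{"tx": -2.85,"ty": -1.07},{"tx": -2.85,"ty": -1.07}], "claw": 0.5, "force": 60}}

```text
schema error: expected keys tx, ty, tz, ax, ay, az
```

Call:
{"fn": "step_arm", "kwargs": {"commands": [{"tx": -2.85,"ty": -1.07},{"tx": -2.85,"ty": -1.07},{"tx": -2.85,"ty": -1.07},{"tx": -2.85,"ty": -1.07},{"tx": -2.85,"ty": -1.07}]}}

```text
schema error: expected keys tx, ty, tz, ax, ay, az
```

Call:
{"fn": "step_arm", "kwargs": {"commands": [{"tx": -2.85,"ty": -1.07},{"tx": -2.85,"ty": -1.07},{"tx": -2.85,"ty": -1.07},{"tx": -2.85,"ty": -1.07,"tz": 2},{"tz": 4}]}}

```text
schema error: expected keys tx, ty, tz, ax, ay, az
```

```bash
python3 go.py .507 .347 .065 87.1; python3 - <<'E'
from plant import *
import cv2
a=camera("side");b=camera("top")
import numpy as np
A=cv2.resize(a[80:230,90:260],(440,388),interpolation=cv2.INTER_CUBIC);B=cv2.resize(b[150:270,90:200],(356,388),interpolation=cv2.INTER_CUBIC)
cv2.imwrite("pics/g1.png",np.hstack([A,B])[:,:,::-1])
E
```

```text
t 0.7 pos [0.1435 0.505  0.2313] phi 74.14 z [ 0. -0. -1.] F [ 0.3 -0.5 -0.8] w 0.0855 0.0
shift before turn [-39.28  -5.27  16.63] after turn [-37.1  -13.94  16.63] turn [-0.      0.     -0.2262]
```

View pics/g1.png

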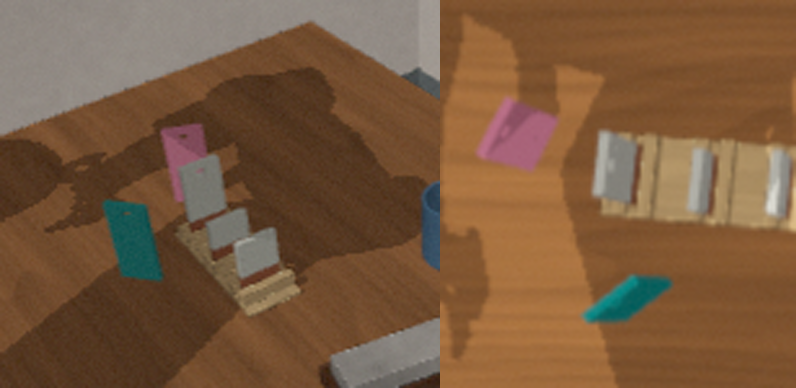

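The calls were refused, so nothing moved and the picture shows the scene unchanged, with the tall tile at crop (203,185) on the left and (615,165) on the right. All six keys are needed.

Call:
{"fn": "step_arm", "kwargs": {"commands": [{"tx": 0,"ty": 0,"tz": 0,"ax": 0,"ay": 0,"az": -0.113},{"tx": 0,"ty": 0,"tz": 0,"ax": 0,"ay": 0,"az": -0.113},{"tx": -2.85,"ty": -1.07,"tz": 0,"ax": 0,"ay": 0,"az": 0},{"tx": -2.85,"ty": -1.07,"tz": 0,"ax": 0,"ay": 0,"az": 0},{"tx": -2.85,"ty": -1.07,"tz": 0,"ax": 0,"ay": 0,"az": 0}], "claw": 0.5, "force": 60}}

```text
time: 1.3
ee_pos: [0.228, 0.4682, 0.2314]
eef_rot: [0.025, 1.0, 0.0, 0.0]
wrist_force: [0.4, 1.0, 1.0]
gripper_width: 0.0423
finger_force: 0.0
```

Call:
{"fn": "step_arm", "kwargs": {"commands": [{"tx": -2.85,"ty": -1.07,"tz": 0,"ax": 0,"ay": 0,"az": 0},{"tx": -2.85,"ty": -1.07,"tz": 0,"ax": 0,"ay": 0,"az": 0},{"tx": -2.85,"ty": -1.07,"tz": 0,"ax": 0,"ay": 0,"az": 0},{"tx": -2.85,"ty": -1.07,"tz": 0,"ax": 0,"ay": 0,"az": 0},{"tx": -2.85,"ty": -1.07,"tz": 0,"ax": 0,"ay": 0,"az": 0}]}}

```text
time: 1.8
ee_pos: [0.368, 0.4073, 0.2313]
eef_rot: [0.025, 1.0, 0.0, 0.0]
wrist_force: [0.3, 0.5, -0.6]
gripper_width: 0.0428
finger_force: 0.0
```

Call:
{"fn": "step_arm", "kwargs": {"commands": [{"tx": -2.85,"ty": -1.07,"tz": 0,"ax": 0,"ay": 0,"az": 0},{"tx": -2.85,"ty": -1.07,"tz": 0,"ax": 0,"ay": 0,"az": 0},{"tx": -2.85,"ty": -1.07,"tz": 0,"ax": 0,"ay": 0,"az": 0},{"tx": -2.85,"ty": -1.07,"tz": 2,"ax": 0,"ay": 0,"az": 0},{"tx": 0,"ty": 0,"tz": 4,"ax": 0,"ay": 0,"az": 0}]}}

```text
time: 2.3
ee_pos: [0.4828, 0.3587, 0.1722]
eef_rot: [0.027, 1.0, 0.001, 0.002]
wrist_force: [0.3, 0.7, -1.8]
gripper_width: 0.0427
finger_force: 0.0
```

```bash
python3 go.py .507 .347 .065 87.1; python3 - <<'E'
from plant import *
import cv2
a=camera("side");b=camera("top")
import numpy as np
A=cv2.resize(a[80:230,90:260],(440,388),interpolation=cv2.INTER_CUBIC);B=cv2.resize(b[150:270,90:200],(356,388),interpolation=cv2.INTER_CUBIC)
cv2.imwrite("pics/g2.png",np.hstack([A,B])[:,:,::-1])
E
```

```text
t 2.3 pos [0.4828 0.3587 0.1722] phi 86.93 z [ 0.0049  0.0021 -1.    ] F [ 0.3  0.7 -1.8] w 0.0427 0.0
shift before turn [-2.42 -1.07 10.73] after turn [-2.47 -1.05 10.72] turn [ 0.0023  0.0048 -0.0029]
```

View pics/g2.png

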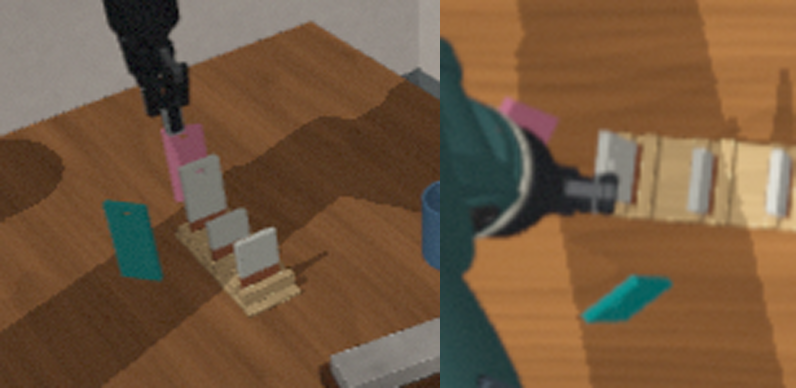

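The picture shows the fingers still arriving near the tile, with some servo lag. I'll settle, then read.

Call:
{"fn": "step_arm", "kwargs": {"commands": [{"tx": 0,"ty": 0,"tz": 0,"ax": 0,"ay": 0,"az": 0},{"tx": 0,"ty": 0,"tz": 0,"ax": 0,"ay": 0,"az": 0}]}}

```text
time: 2.6
ee_pos: [0.4787, 0.3602, 0.1733]
eef_rot: [0.025, 1.0, 0.001, 0.001]
wrist_force: [0.1, 0.8, 0.2]
gripper_width: 0.0429
finger_force: 0.0
```

```bash
python3 go.py .507 .347 .065 87.1
```

```text
t 2.6 pos [0.4787 0.3602 0.1733] phi 87.13 z [ 0.002   0.0012 -1.    ] F [0.1 0.8 0.2] w 0.0429 0.0
shift before turn [-2.87 -1.19 10.83] after turn [-2.89 -1.17 10.83] turn [0.0013 0.0019 0.0006]
```

Call:
{"fn": "step_arm", "kwargs": {"commands": [{"tx": -1.45,"ty": -0.6,"tz": 0,"ax": 0,"ay": 0,"az": 0},{"tx": -1.45,"ty": -0.6,"tz": 0,"ax": 0,"ay": 0,"az": 0},{"tx": 0,"ty": 0,"tz": 1,"ax": 0,"ay": 0,"az": 0},{"tx": 0,"ty": 0,"tz": 1.5,"ax": 0,"ay": 0,"az": 0},{"tx": 0,"ty": 0,"tz": 0,"ax": 0,"ay": 0,"az": 0}]}}

```text
time: 3.1
ee_pos: [0.5064, 0.3453, 0.1444]
eef_rot: [0.026, 1.0, -0.001, -0.001]
wrist_force: [-0.4, 0.2, -0.2]
gripper_width: 0.0427
finger_force: 0.0
```

```bash
python3 go.py .507 .347 .065 87.1; python3 - <<'E'
from plant import *
import cv2
a=camera("side");b=camera("top")
import numpy as np
A=cv2.resize(a[110:210,120:220],(400,400),interpolation=cv2.INTER_CUBIC);B=cv2.resize(b[160:260,110:210],(400,400),interpolation=cv2.INTER_CUBIC)
cv2.imwrite("pics/g3.png",np.hstack([A,B])[:,:,::-1])
E
```

```text
t 3.1 pos [0.5064 0.3453 0.1444] phi 87.06 z [-0.0025 -0.0012 -1.    ] F [-0.4  0.2 -0.2] w 0.0427 0.0
shift before turn [-0.07  0.18  7.94] after turn [-0.05  0.17  7.94] turn [-0.0013 -0.0024 -0.0007]
```

View pics/g3.png

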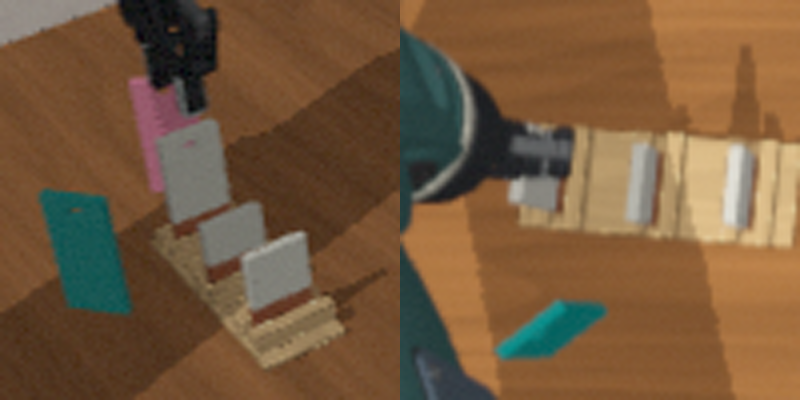

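The fingers straddle the tall tile, with the right finger at (190,95) and the pair over the tile in the top view. I'll descend and close lightly.

Call:
{"fn": "step_arm", "kwargs": {"commands": [{"tx": 0,"ty": 0.1,"tz": 2,"ax": 0,"ay": 0,"az": 0},{"tx": 0,"ty": 0,"tz": 2,"ax": 0,"ay": 0,"az": 0},{"tx": 0,"ty": 0,"tz": 2,"ax": 0,"ay": 0,"az": 0},{"tx": 0,"ty": 0,"tz": 1.9,"ax": 0,"ay": 0,"az": 0},{"tx": 0,"ty": 0,"tz": 0,"ax": 0,"ay": 0,"az": 0}]}}

```text
time: 3.7
ee_pos: [0.5061, 0.3466, 0.0659]
eef_rot: [0.025, 1.0, -0.001, -0.001]
wrist_force: [0.0, -0.6, -0.4]
gripper_width: 0.0424
finger_force: 0.0
```

Call:
{"fn": "step_arm", "kwargs": {"commands": [{"tx": 0,"ty": 0,"tz": 0,"ax": 0,"ay": 0,"az": 0},{"tx": 0,"ty": 0,"tz": 0,"ax": 0,"ay": 0,"az": 0},{"tx": 0,"ty": 0,"tz": 0,"ax": 0,"ay": 0,"az": 0},{"tx": 0,"ty": 0,"tz": 0,"ax": 0,"ay": 0,"az": 0},{"tx": 0,"ty": 0,"tz": 0,"ax": 0,"ay": 0,"az": 0}], "claw": 0, "force": 20}}

```text
time: 4.2
ee_pos: [0.5076, 0.3472, 0.0686]
eef_rot: [0.025, 1.0, 0.0, 0.001]
wrist_force: [-0.9, -0.9, 7.1]
gripper_width: 0.0071
finger_force: 26.0
```

```bash
python3 go.py .507 .347 .065 87.1
```

```text
t 4.2 pos [0.5076 0.3472 0.0686] phi 87.09 z [ 2.e-03  8.e-04 -1.e+00] F [-0.9 -0.9  7.1] w 0.0071 25.95052197575569
shift before turn [ 0.06 -0.02  0.36] after turn [ 0.06 -0.02  0.36] turn [ 0.0009  0.002  -0.0002]
```

Call:
{"fn": "step_arm", "kwargs": {"commands": [{"tx": 0,"ty": 0,"tz": 0,"ax": 0,"ay": 0,"az": 0},{"tx": 0,"ty": 0,"tz": 0,"ax": 0,"ay": 0,"az": 0},{"tx": 0,"ty": 0,"tz": -1,"ax": 0,"ay": 0,"az": 0},{"tx": 0,"ty": 0,"tz": -1.5,"ax": 0,"ay": 0,"az": 0},{"tx": 0,"ty": 0,"tz": -2,"ax": 0,"ay": 0,"az": 0}], "claw": 0, "force": 80}}

```text
time: 4.7
ee_pos: [0.5066, 0.3468, 0.1131]
eef_rot: [0.025, 1.0, -0.0, -0.0]
wrist_force: [-0.2, -0.2, -0.4]
gripper_width: 0.007
finger_force: 77.9
```

Call:
{"fn": "step_arm", "kwargs": {"commands": [{"tx": 0,"ty": 0,"tz": -2.5,"ax": 0,"ay": 0,"az": 0},{"tx": 0,"ty": 0,"tz": -3,"ax": 0,"ay": 0,"az": 0},{"tx": 0,"ty": 0,"tz": -2.5,"ax": 0,"ay": 0,"az": 0},{"tx": 0,"ty": 0,"tz": 0,"ax": 0,"ay": 0,"az": 0},{"tx": 0,"ty": 0,"tz": 0,"ax": 0,"ay": 0,"az": 0}]}}

```text
time: 5.2
ee_pos: [0.507, 0.347, 0.1929]
eef_rot: [0.025, 1.0, 0.0, 0.0]
wrist_force: [-0.2, -1.1, -2.5]
gripper_width: 0.0069
finger_force: 78.1
```

```bash
python3 go.py .6085 -.0124 .19 76.6
```

```text
t 5.2 pos [0.507  0.347  0.1929] phi 87.09 z [ 1.e-03  5.e-04 -1.e+00] F [-0.2 -1.1 -2.5] w 0.0069 78.05788725614548
shift before turn [-11.96 -35.38   0.28] after turn [-18.2  -32.61   0.29] turn [0.0007 0.0009 0.1831]
```

Call:
{"fn": "step_arm", "kwargs": {"commands": [{"tx": 0,"ty": 0,"tz": 0,"ax": 0,"ay": 0,"az": 0.0915},{"tx": 0,"ty": 0,"tz": 0,"ax": 0,"ay": 0,"az": 0.0915},{"tx": -0.8,"ty": -1.4,"tz": 0,"ax": 0,"ay": 0,"az": 0},{"tx": -1.5,"ty": -2.7,"tz": 0,"ax": 0,"ay": 0,"az": 0},{"tx": -1.5,"ty": -2.7,"tz": 0,"ax": 0,"ay": 0,"az": 0}]}}

```text
time: 5.7
ee_pos: [0.5279, 0.2705, 0.1915]
eef_rot: [0.115, 0.993, -0.0, -0.001]
wrist_force: [0.5, 0.9, -1.4]
gripper_width: 0.0069
finger_force: 78.0
```

Call:
{"fn": "step_arm", "kwargs": {"commands": [{"tx": -1.5,"ty": -2.7,"tz": 0,"ax": 0,"ay": 0,"az": 0},{"tx": -1.5,"ty": -2.7,"tz": 0,"ax": 0,"ay": 0,"az": 0},{"tx": -1.5,"ty": -2.7,"tz": 0,"ax": 0,"ay": 0,"az": 0},{"tx": -1.5,"ty": -2.7,"tz": 0,"ax": 0,"ay": 0,"az": 0},{"tx": -1.5,"ty": -2.7,"tz": 0,"ax": 0,"ay": 0,"az": 0}]}}

```text
time: 6.2
ee_pos: [0.5695, 0.1212, 0.1916]
eef_rot: [0.116, 0.993, -0.0, -0.001]
wrist_force: [0.1, 0.1, -1.1]
gripper_width: 0.0067
finger_force: 78.0
```

Call:
{"fn": "step_arm", "kwargs": {"commands": [{"tx": -1.5,"ty": -2.7,"tz": 0,"ax": 0,"ay": 0,"az": 0},{"tx": -1.5,"ty": -2.7,"tz": 0,"ax": 0,"ay": 0,"az": 0},{"tx": -1.5,"ty": -2.7,"tz": 0,"ax": 0,"ay": 0,"az": 0},{"tx": -0.8,"ty": -1.4,"tz": 0,"ax": 0,"ay": 0,"az": 0},{"tx": 0,"ty": 0,"tz": 0,"ax": 0,"ay": 0,"az": 0}]}}

```text
time: 6.7
ee_pos: [0.5994, 0.0165, 0.1916]
eef_rot: [0.117, 0.993, -0.0, -0.0]
wrist_force: [-0.3, 1.0, -1.2]
gripper_width: 0.0067
finger_force: 78.1
```

```bash
python3 go.py .6085 -.0124 .12 76.6
```

```text
t 6.7 pos [0.5994 0.0165 0.1916] phi 76.54 z [-1.e-03 -1.e-04 -1.e+00] F [-0.3  1.  -1.2] w 0.0067 78.09374392032623
shift before turn [-1.56 -2.59  7.16] after turn [-1.56 -2.6   7.16] turn [-0.0004 -0.0009 -0.0011]
```

Call:
{"fn": "step_arm", "kwargs": {"commands": [{"tx": -0.8,"ty": -1.3,"tz": 1.5,"ax": 0,"ay": 0,"az": 0},{"tx": -0.8,"ty": -1.3,"tz": 1.5,"ax": 0,"ay": 0,"az": 0},{"tx": 0,"ty": 0,"tz": 2,"ax": 0,"ay": 0,"az": 0},{"tx": 0,"ty": 0,"tz": 1.9,"ax": 0,"ay": 0,"az": 0},{"tx": 0,"ty": 0,"tz": 0,"ax": 0,"ay": 0,"az": 0}]}}

```text
time: 7.2
ee_pos: [0.6071, -0.0094, 0.121]
eef_rot: [0.116, 0.993, 0.0, -0.002]
wrist_force: [-0.2, -0.2, -0.9]
gripper_width: 0.0067
finger_force: 78.1
```

```bash
python3 go.py .6085 -.0124 .12 76.6; python3 - <<'E'
from plant import *
from h import *
a=camera("side");b=camera("top");cv2.imwrite("pics/s_side.png",a[:,:,::-1])
o=get_obs();p=o["ee_pos"]
k=4;A=cv2.resize(a[150:250,200:300],None,fx=k,fy=k,interpolation=cv2.INTER_CUBIC)
draw(A,"side",box((p[0],p[1],np.radians(-13.4)),(-.025,-.004,p[2]-.0626),(.025,.004,p[2]+.0474)),k,np.array([200,150]),(255,0,0))
B=cv2.resize(b[140:240,235:335],None,fx=k,fy=k,interpolation=cv2.INTER_CUBIC)
cv2.imwrite("pics/s1.png",np.hstack([A,B])[:,:,::-1])
E
```

```text
t 7.2 pos [ 0.6071 -0.0094  0.121 ] phi 76.69 z [-4.3e-03  9.0e-04 -1.0e+00] F [-0.2 -0.2 -0.9] w 0.0067 78.12150165438652
shift before turn [-0.2  -0.26  0.1 ] after turn [-0.2  -0.26  0.1 ] turn [-0.0002 -0.0044  0.0015]
```

View pics/s1.png

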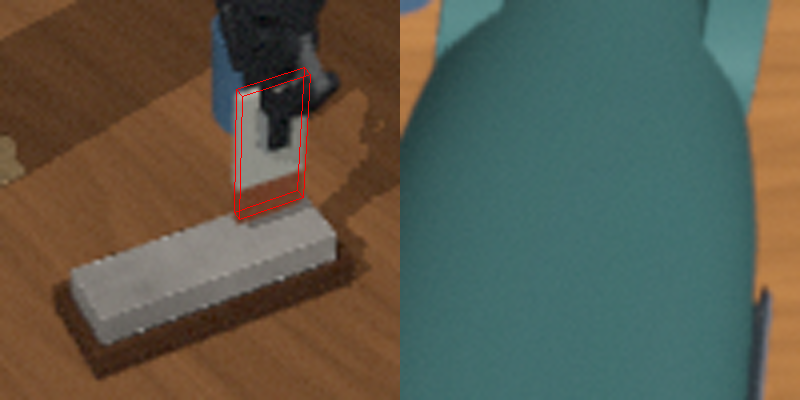

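Call:
{"fn": "step_arm", "kwargs": {"commands": [{"tx": -0.3,"ty": -0.2,"tz": 0.5,"ax": 0,"ay": 0,"az": 0},{"tx": 0,"ty": 0,"tz": 0.4,"ax": 0,"ay": 0,"az": 0},{"tx": 0,"ty": 0,"tz": 0.2,"ax": 0,"ay": 0,"az": 0},{"tx": 0,"ty": 0,"tz": 0.1,"ax": 0,"ay": 0,"az": 0},{"tx": 0,"ty": 0,"tz": 0,"ax": 0,"ay": 0,"az": 0}]}}

```text
time: 7.8
ee_pos: [0.6113, -0.013, 0.1113]
eef_rot: [0.117, 0.993, -0.0, -0.0]
wrist_force: [-0.6, -0.3, -0.9]
gripper_width: 0.007
finger_force: 78.1
```

Call:
{"fn": "step_arm", "kwargs": {"commands": [{"tx": 0,"ty": 0,"tz": 0.2,"ax": 0,"ay": 0,"az": 0},{"tx": 0,"ty": 0,"tz": 0.1,"ax": 0,"ay": 0,"az": 0},{"tx": 0,"ty": 0,"tz": 0,"ax": 0,"ay": 0,"az": 0}]}}

```text
time: 8.1
ee_pos: [0.6113, -0.013, 0.1081]
eef_rot: [0.117, 0.993, 0.0, -0.0]
wrist_force: [-0.0, -0.9, -0.7]
gripper_width: 0.0071
finger_force: 78.1
```

```bash
python3 go.py .6085 -.0124 .102 76.6
```

```text
t 8.1 pos [ 0.6113 -0.013   0.1081] phi 76.61 z [-2.e-04  0.e+00 -1.e+00] F [-0.  -0.9 -0.7] w 0.0071 78.12101393938065
shift before turn [ 0.28 -0.    0.61] after turn [ 0.28 -0.    0.61] turn [-0.     -0.0002  0.0001]
```

Call:
{"fn": "step_arm", "kwargs": {"commands": [{"tx": 0,"ty": 0,"tz": 0.2,"ax": 0,"ay": 0,"az": 0},{"tx": 0,"ty": 0,"tz": 0,"ax": 0,"ay": 0,"az": 0}]}}

```text
time: 8.3
ee_pos: [0.6114, -0.013, 0.1062]
eef_rot: [0.117, 0.993, 0.0, 0.0]
wrist_force: [0.1, 0.9, 0.2]
gripper_width: 0.0072
finger_force: 78.2
```

Call:
{"fn": "step_arm", "kwargs": {"commands": [{"tx": 0,"ty": 0,"tz": 0.2,"ax": 0,"ay": 0,"az": 0},{"tx": 0,"ty": 0,"tz": 0,"ax": 0,"ay": 0,"az": 0}]}}

```text
time: 8.5
ee_pos: [0.6114, -0.013, 0.1042]
eef_rot: [0.117, 0.993, -0.0, 0.0]
wrist_force: [0.1, -0.3, 2.4]
gripper_width: 0.0069
finger_force: 78.3
```

Call:
{"fn": "step_arm", "kwargs": {"commands": [{"tx": 0,"ty": 0,"tz": 0.1,"ax": 0,"ay": 0,"az": 0},{"tx": 0,"ty": 0,"tz": 0,"ax": 0,"ay": 0,"az": 0}]}}

```text
time: 8.7
ee_pos: [0.6114, -0.0131, 0.1033]
eef_rot: [0.117, 0.993, -0.0, 0.0]
wrist_force: [-0.4, 0.9, 2.5]
gripper_width: 0.007
finger_force: 78.3
```

Call:
{"fn": "step_arm", "kwargs": {"commands": [{"tx": 0,"ty": 0,"tz": 0.1,"ax": 0,"ay": 0,"az": 0},{"tx": 0,"ty": 0,"tz": 0.1,"ax": 0,"ay": 0,"az": 0},{"tx": 0,"ty": 0,"tz": 0,"ax": 0,"ay": 0,"az": 0},{"tx": 0.2,"ty": 0,"tz": 0,"ax": 0,"ay": 0,"az": 0}]}}

```text
time: 9.1
ee_pos: [0.61, -0.0127, 0.1015]
eef_rot: [0.117, 0.993, -0.0, 0.001]
wrist_force: [3.7, -0.9, 4.1]
gripper_width: 0.0069
finger_force: 78.7
```

Call:
{"fn": "step_arm", "kwargs": {"commands": [{"tx": 0.4,"ty": 0,"tz": 0,"ax": 0,"ay": 0,"az": 0},{"tx": 0.6,"ty": 0,"tz": 0,"ax": 0,"ay": 0,"az": 0},{"tx": 0.6,"ty": 0,"tz": 0,"ax": 0,"ay": 0,"az": 0}]}}

```text
time: 9.4
ee_pos: [0.5935, -0.0088, 0.1014]
eef_rot: [0.117, 0.993, -0.0, 0.0]
wrist_force: [2.7, -0.2, 3.8]
gripper_width: 0.0068
finger_force: 78.7
```

```bash
python3 go.py .4995 .0136 .1013 76.6
```

```text
t 9.4 pos [ 0.5935 -0.0088  0.1014] phi 76.6 z [ 4.e-04 -1.e-04 -1.e+00] F [ 2.7 -0.2  3.8] w 0.0068 78.65470379590988
shift before turn [9.66 0.   0.01] after turn [9.66 0.   0.01] turn [-0.      0.0004  0.0001]
```

Call:
{"fn": "step_arm", "kwargs": {"commands": [{"tx": 0.7,"ty": 0,"tz": 0,"ax": 0,"ay": 0,"az": 0},{"tx": 0.7,"ty": 0,"tz": 0,"ax": 0,"ay": 0,"az": 0},{"tx": 0.7,"ty": 0,"tz": 0,"ax": 0,"ay": 0,"az": 0},{"tx": 0.7,"ty": 0,"tz": 0,"ax": 0,"ay": 0,"az": 0}]}}

```text
time: 9.8
ee_pos: [0.566, -0.0022, 0.1013]
eef_rot: [0.117, 0.993, 0.0, 0.0]
wrist_force: [2.1, -1.3, 3.5]
gripper_width: 0.0068
finger_force: 78.7
```

Call:
{"fn": "step_arm", "kwargs": {"commands": [{"tx": 0.7,"ty": 0,"tz": 0,"ax": 0,"ay": 0,"az": 0},{"tx": 0.7,"ty": 0,"tz": 0,"ax": 0,"ay": 0,"az": 0},{"tx": 0.7,"ty": 0,"tz": 0,"ax": 0,"ay": 0,"az": 0},{"tx": 0.7,"ty": 0,"tz": 0,"ax": 0,"ay": 0,"az": 0},{"tx": 0.7,"ty": 0,"tz": 0,"ax": 0,"ay": 0,"az": 0}]}}

```text
time: 10.3
ee_pos: [0.532, 0.0059, 0.1013]
eef_rot: [0.117, 0.993, -0.0, -0.0]
wrist_force: [3.2, -0.6, 3.7]
gripper_width: 0.0069
finger_force: 78.7
```

Call:
{"fn": "step_arm", "kwargs": {"commands": [{"tx": 0.7,"ty": 0,"tz": 0,"ax": 0,"ay": 0,"az": 0},{"tx": 0.7,"ty": 0,"tz": 0,"ax": 0,"ay": 0,"az": 0},{"tx": 0.7,"ty": 0,"tz": 0,"ax": 0,"ay": 0,"az": 0},{"tx": 0.7,"ty": 0,"tz": 0,"ax": 0,"ay": 0,"az": 0},{"tx": 0.3,"ty": 0,"tz": 0,"ax": 0,"ay": 0,"az": 0}]}}

```text
time: 10.8
ee_pos: [0.5016, 0.0131, 0.1013]
eef_rot: [0.117, 0.993, 0.0, -0.0]
wrist_force: [2.5, -0.8, 4.0]
gripper_width: 0.0071
finger_force: 78.7
```

```bash
python3 go.py .4995 .0136 .1013 76.6; python3 - <<'E'
from plant import *
from h import *
a=camera("side");o=get_obs();p=o["ee_pos"];cv2.imwrite("pics/s2raw.png",a[:,:,::-1])
k=6;A=cv2.resize(a[160:250,200:300],None,fx=k,fy=k,interpolation=cv2.INTER_CUBIC)
draw(A,"side",box((p[0],p[1],np.radians(-13.4)),(-.025,-.004,p[2]-.0626),(.025,.004,p[2]+.0474)),k,np.array([200,160]),(255,0,0))
cv2.imwrite("pics/s2.png",A[:,:,::-1])
E
```

```text
t 10.8 pos [0.5016 0.0131 0.1013] phi 76.61 z [-2.e-04  0.e+00 -1.e+00] F [ 2.5 -0.8  4. ] w 0.0071 78.65498140454292
shift before turn [ 0.22 -0.    0.  ] after turn [ 0.22 -0.    0.  ] turn [-0.     -0.0002  0.0001]
```

View pics/s2.png

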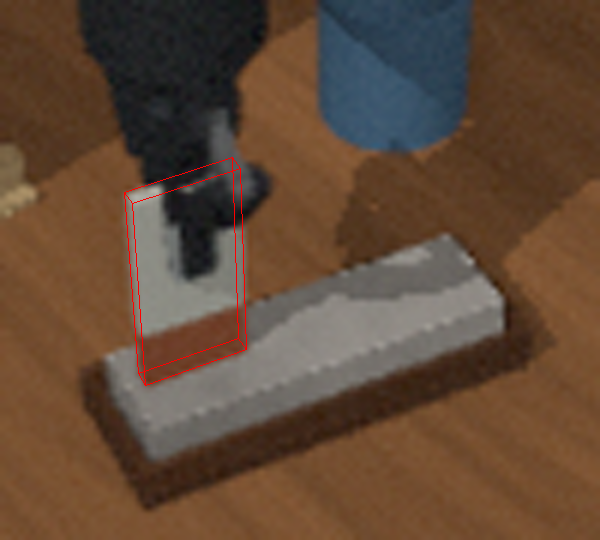

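The tile stands at the stone's near end, foot at (195,365), upright and matching the model. Force stayed steady at 3.5–4 N throughout, plus about 1 N for the tile's weight. Next I'll lift and carry it to the slot.

Call:
{"fn": "step_arm", "kwargs": {"commands": [{"tx": 0,"ty": 0,"tz": -1,"ax": 0,"ay": 0,"az": 0},{"tx": 0,"ty": 0,"tz": -2,"ax": 0,"ay": 0,"az": 0},{"tx": 0,"ty": 0,"tz": -2.5,"ax": 0,"ay": 0,"az": 0},{"tx": 0,"ty": 0,"tz": -2.5,"ax": 0,"ay": 0,"az": 0},{"tx": 0,"ty": 0,"tz": -0.5,"ax": 0,"ay": 0,"az": 0}]}}

```text
time: 11.35
ee_pos: [0.503, 0.0129, 0.1886]
eef_rot: [0.117, 0.993, -0.0, 0.001]
wrist_force: [1.0, 0.1, -0.8]
gripper_width: 0.0069
finger_force: 78.3
```

Call:
{"fn": "step_arm", "kwargs": {"commands": [{"tx": 0,"ty": 0,"tz": 0,"ax": 0,"ay": 0,"az": -0.13},{"tx": 0,"ty": 0,"tz": 0,"ax": 0,"ay": 0,"az": -0.13},{"tx": 0,"ty": 0,"tz": 0,"ax": 0,"ay": 0,"az": -0.13},{"tx": 0,"ty": 0,"tz": 0,"ax": 0,"ay": 0,"az": 0}]}}

```text
time: 11.75
ee_pos: [0.5019, 0.013, 0.1856]
eef_rot: [-0.079, 0.997, 0.0, -0.001]
wrist_force: [0.1, -0.1, 0.1]
gripper_width: 0.007
finger_force: 78.1
```

```bash
python3 go.py .534 -.278 .185 98.95
```

```text
t 11.75 pos [0.5019 0.013  0.1856] phi 99.07 z [-1.8e-03  3.0e-04 -1.0e+00] F [ 0.1 -0.1  0.1] w 0.007 78.07085797190666
shift before turn [  1.41 -29.24   0.04] after turn [  1.35 -29.24   0.06] turn [ 0.0006 -0.0017  0.0021]
```

Call:
{"fn": "step_arm", "kwargs": {"commands": [{"tx": 0,"ty": -1.3,"tz": 0,"ax": 0,"ay": 0,"az": 0},{"tx": 0.1,"ty": -2.7,"tz": 0,"ax": 0,"ay": 0,"az": 0},{"tx": 0.1,"ty": -2.7,"tz": 0,"ax": 0,"ay": 0,"az": 0},{"tx": 0.1,"ty": -2.7,"tz": 0,"ax": 0,"ay": 0,"az": 0},{"tx": 0.1,"ty": -2.7,"tz": 0,"ax": 0,"ay": 0,"az": 0}]}}

```text
time: 12.25
ee_pos: [0.5171, -0.109, 0.186]
eef_rot: [-0.076, 0.997, 0.0, -0.0]
wrist_force: [-0.1, 0.8, -1.1]
gripper_width: 0.007
finger_force: 78.1
```

Call:
{"fn": "step_arm", "kwargs": {"commands": [{"tx": 0.2,"ty": -2.7,"tz": 0,"ax": 0,"ay": 0,"az": 0},{"tx": 0.2,"ty": -2.7,"tz": 0,"ax": 0,"ay": 0,"az": 0},{"tx": 0.2,"ty": -2.7,"tz": 0,"ax": 0,"ay": 0,"az": 0},{"tx": 0.2,"ty": -2.7,"tz": 0,"ax": 0,"ay": 0,"az": 0},{"tx": 0.2,"ty": -2.7,"tz": 0,"ax": 0,"ay": 0,"az": 0}]}}

```text
time: 12.75
ee_pos: [0.528, -0.2441, 0.1859]
eef_rot: [-0.076, 0.997, 0.0, -0.0]
wrist_force: [0.5, -0.5, -1.1]
gripper_width: 0.007
finger_force: 78.1
```

Call:
{"fn": "step_arm", "kwargs": {"commands": [{"tx": 0,"ty": -2.2,"tz": 0,"ax": 0,"ay": 0,"az": 0},{"tx": 0,"ty": -1.4,"tz": 0,"ax": 0,"ay": 0,"az": 0},{"tx": 0,"ty": 0,"tz": 0,"ax": 0,"ay": 0,"az": 0},{"tx": 0,"ty": 0,"tz": 0,"ax": 0,"ay": 0,"az": 0}]}}

```text
time: 13.15
ee_pos: [0.5337, -0.2775, 0.186]
eef_rot: [-0.077, 0.997, 0.0, -0.0]
wrist_force: [-0.3, 0.9, -1.3]
gripper_width: 0.0071
finger_force: 78.1
```

```bash
python3 go.py .534 -.278 .155 98.95
```

```text
t 13.15 pos [ 0.5337 -0.2775  0.186 ] phi 98.86 z [-6.e-04  6.e-04 -1.e+00] F [-0.3  0.9 -1.3] w 0.0071 78.1193782389164
shift before turn [-0.02 -0.05  3.1 ] after turn [-0.02 -0.05  3.1 ] turn [ 0.0007 -0.0005 -0.0015]
```

Call:
{"fn": "step_arm", "kwargs": {"commands": [{"tx": 0,"ty": 0,"tz": 1.5,"ax": 0,"ay": 0,"az": 0},{"tx": 0,"ty": 0,"tz": 1.5,"ax": 0,"ay": 0,"az": 0},{"tx": 0,"ty": 0,"tz": 0.3,"ax": 0,"ay": 0,"az": 0},{"tx": 0,"ty": 0,"tz": 0,"ax": 0,"ay": 0,"az": 0},{"tx": 0,"ty": 0,"tz": 0,"ax": 0,"ay": 0,"az": 0}]}}

```text
time: 13.65
ee_pos: [0.5342, -0.2775, 0.154]
eef_rot: [-0.078, 0.997, -0.0, 0.0]
wrist_force: [0.5, -0.3, -0.7]
gripper_width: 0.007
finger_force: 78.1
```

```bash
python3 go.py .534 -.278 .142 98.95; python3 - <<'E'
from plant import *
from fit import *
a=camera("side")[:,:,::-1].copy();b=camera("top")[:,:,::-1].copy();cv2.imwrite("pics/f_side.png",a);cv2.imwrite("pics/f_top.png",b)
o=get_obs();p=np.array(o["ee_pos"]);s=cv2.imread("pics/side0.png");t=cv2.imread("pics/top0.png")
hs=cv2.cvtColor(s,cv2.COLOR_BGR2HSV);print([hs[v,u].tolist() for u,v in ((320,265),(300,290),(330,305),(280,320),(380,250))])
print("foot hsv",cv2.cvtColor(a,cv2.COLOR_BGR2HSV)[[tuple(proj("side",p+[0,0,-.0626+h])[0].round().astype(int))[1] for h in (.01,.02)],[tuple(proj("side",p+[0,0,-.0626+h])[0].round().astype(int))[0] for h in (.01,.02)]].tolist())
gs=seg("side",s,lambda H,S,V:(H>14)&(S<125)&(V>95),(280,244,362,325));print("area",gs.sum())
parts=[((-.055,-.058,.066),(.055,.058,.08)),((-.055,-.06,0),(.055,.06,.01)),((-.055,.046,0),(.055,.058,.07)),((-.055,-.058,0),(.055,-.046,.07))]
fit([("side",gs)],parts,(.534,-.278,.156))
foot=[((-.025,-.004,p[2]-.0626),(.025,.004,p[2]-.0306))]
fm=seg("side",a,lambda H,S,V:((H<11)|(H>170))&(S>70),(290,235,360,300));print("foot area",fm.sum(), hull("side",[box((p[0],p[1],.155),*foot[0])],fm.shape).sum())
fit([("side",fm)],foot,(p[0],p[1],.155))
k=6;x0,y0=270,200
A=cv2.resize(a[y0:y0+100,x0:x0+110],None,fx=k,fy=k,interpolation=cv2.INTER_CUBIC)
draw(A,"side",box((p[0],p[1],.155),(-.025,-.004,p[2]-.0626),(.025,.004,p[2]+.0474)),k,np.array([x0,y0]),(0,0,255))
g=(.534,-.278,.156)
draw(A,"side",box(g,(-.055,-.058,.066),(.055,.058,.08)),k,np.array([x0,y0]),(0,255,0))
draw(A,"side",box(g,(-.026,-.005,.08),(.026,.005,.08)),k,np.array([x0,y0]),(255,0,0))
cv2.imwrite("pics/f1.png",A)
E
```

```text
t 13.65 pos [ 0.5342 -0.2775  0.154 ] phi 98.96 z [ 6.e-04 -4.e-04 -1.e+00] F [ 0.5 -0.3 -0.7] w 0.007 78.12530905008316
shift before turn [ 0.03 -0.05  1.2 ] after turn [ 0.03 -0.05  1.2 ] turn [-0.0005  0.0005  0.0003]
[[18, 101, 161], [21, 88, 147], [17, 105, 138], [13, 158, 110], [1, 201, 147]]
foot hsv [[9, 153, 108], [15, 49, 125]]
area 3458.0
[ 0.5344 -0.2794  0.1583] 9.07 81.41960784313726 122.34117647058824
foot area 455.0 196.51372549019607
[ 0.5197 -0.2533  0.6401] 36.67 561.4509803921569 651.5137254901961
```

View pics/f1.png

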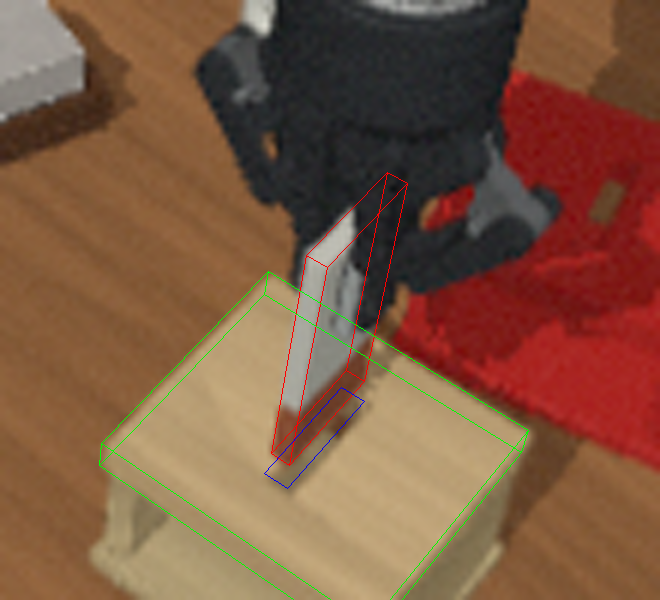

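The picture shows the tile upright above the slot, 2–3 mm off the model at most, with slot and board overlays on target. I'll fit the tile numerically in a window around the foot.

```bash
cat > tf.py <<'E'
from fit import *
from plant import get_obs
def tilefit(a,p,yaw=.156,win=(311,254,333,281)):
    H,S,V=cv2.split(cv2.cvtColor(a,cv2.COLOR_BGR2HSV).astype(int))
    m=((H<13)&(S>95)|(S<75)).astype(float);u0,v0,u1,v1=win
    def c(x,zz=0):
        h=hull("side",[box((x[0],x[1],yaw),(-.025,-.004,p[2]-.0626+zz),(.025,.004,p[2]+.0474))],m.shape,8)
        return np.abs(h-m)[v0:v1,u0:u1].sum()
    for zz in (0,):
        r=minimize(c,p[:2],args=(zz,),method="Nelder-Mead",options=dict(initial_simplex=np.array([p[:2],p[:2]+[.004,0],p[:2]+[0,.004]]),xatol=1e-4,fatol=.05))
        d=r.x-p[:2];cs,sn=np.cos(yaw),np.sin(yaw)
        print("z",zz,"tile",r.x.round(4),"minus tcp in gauge axes mm",(1000*np.array([cs*d[0]+sn*d[1],-sn*d[0]+cs*d[1]])).round(2),r.fun,c(p[:2],zz))
    for v in range(v0,v1): print("".join(".#"[int(x)] for x in m[v,u0-4:u1+6]))
E
python3 - <<'E'
from tf import *
tilefit(cv2.imread("pics/f_side.png"),np.array([.5342,-.2775,.154]))
s=cv2.imread("pics/side0.png");H,S,V=cv2.split(cv2.cvtColor(s,cv2.COLOR_BGR2HSV))
q=proj("side",box((.534,-.278,.156),(-.026,-.005,.08),(.026,.005,.08)))[:4];print(q.round(1).tolist())
for v in range(262,286): print(v," ".join("%3d"%x for x in V[v,310:338]))
E
```

```text
z 0 tile [ 0.5337 -0.2775] minus tcp in gauge axes mm [-0.49  0.04] 22.937254901960785 23.431372549019606
...........##############...####
...........##############...####
...........##############...####
...........##############...####
...........###########.##....###
...........#############.......#
..........##############........
..........##############........
..........##############........
..........##############........
..........#############.........
..........############..........
..........###########...........
..........##########............
..........#.#.######............
.........###########............
.........########..##...........
.........########...............
.........#######................
.........######.................
.........#####..................
.........####...................
.........###....................
................................
................................
................................
................................
[[317.4, 280.9], [330.2, 266.4], [326.4, 264.0], [313.6, 278.3]]
262 166 161 163 161 162 161 161 162 16
[... 2045 characters left out ...]
 167
280 155 155 151 149 143 127 112 108 108 111 137 161 168 170 166 165 168 170 169 171 171 168 167 166 164 165 168 169
281 153 154 153 154 151 146 133 115 110 139 162 168 166 167 166 168 164 166 165 169 171 171 168 169 166 167 162 166
282 156 155 156 156 156 154 150 138 135 159 169 170 170 168 166 167 167 167 165 167 168 170 170 169 168 168 166 163
283 161 157 155 154 155 155 153 151 147 160 167 168 170 168 166 168 168 168 167 163 165 166 167 171 169 168 168 166
284 163 161 159 158 155 154 155 157 152 152 153 163 167 171 170 167 165 167 168 169 166 164 166 168 167 172 169 169
285 168 166 160 158 156 156 153 155 155 156 151 154 159 160 169 169 168 167 166 167 169 166 166 164 166 167 170 170
```

```bash
python3 - <<'E'
from fit import *
s=cv2.imread("pics/side0.png");t=cv2.imread("pics/top0.png")
for c,im,win,th in (("side",s,(308,262,336,286),150),("top",t,(375,180,400,212),None)):
    V=cv2.cvtColor(im,cv2.COLOR_BGR2HSV)[:,:,2].astype(float);u0,v0,u1,v1=win
    bg=np.median(V[v0:v1,u0:u1]);W=np.clip((bg-8-V)/25,0,1)
    if c=="top":
        for v in range(183,210): print(v," ".join("%3d"%x for x in V[v,379:396]))
    if c=="side": W[:,:313]=0; W[282:,:]=0
    for hx,hy,z in ((.026,.005,.079),(.027,.006,.079),(.028,.007,.08)):
        f=lambda x:np.abs(hull(c,[box((x[0],x[1],.156),(-hx,-hy,z),(hx,hy,z))],V.shape,8)-W)[v0:v1,u0:u1].sum()
        r=minimize(f,[.534,-.278],method="Nelder-Mead",options=dict(initial_simplex=[[.534,-.278],[.537,-.278],[.534,-.275]],xatol=1e-4,fatol=.02))
        print(c,hx,hy,r.x.round(4),round(r.fun,1))
E
```

```text
side 0.026 0.005 [ 0.5319 -0.2809] 15.0
side 0.027 0.006 [ 0.533  -0.2808] 17.3
side 0.028 0.007 [ 0.533  -0.2808] 37.6
183 214 215 214 215 215 216 218 217 217 219 219 218 219 219 219 220 220
184 216 215 217 216 217 217 216 217 218 219 220 221 220 221 221 222 222
185 218 218 219 216 210 205 208 206 207 217 221 221 221 221 220 220 220
186 219 220 219 210 194 188 184 174 187 209 219 219 217 217 218 218 218
187 218 219 218 206 182 170 157 147 175 206 216 218 218 216 217 218 217
188 216 217 216 209 186 162 151 145 176 206 217 219 219 220 219 219 217
189 218 220 219 213 193 161 149 141 167 203 217 219 218 217 217 217 216
190 219 220 219 213 196 162 149 137 154 196 215 216 216 215 217 216 217
191 218 217 216 212 197 167 153 138 148 190 212 217 219 219 219 220 220
192 216 217 217 214 202 175 159 146 141 183 211 220 221 222 222 223 224
193 218 219 220 218 208 180 162 149 145 180 212 222 224 224 224 223 224
194 220 221 221 221 211 185 160 150 146 179 210 222 222 222 221 221 220
195 222 221 222 221 216 193 163 153 144 168 203 219 221 221 220 221 221
196 222 221 221 221 217 198 168 155 139 160 
[... 380 characters left out ...]
224 223
202 223 223 223 223 224 219 209 197 185 154 162 202 222 223 223 223 222
203 225 226 225 226 224 221 211 199 188 161 154 196 218 222 223 223 223
204 224 224 224 225 225 222 213 201 193 171 148 187 215 224 224 225 225
205 220 221 223 223 224 223 215 200 193 177 150 182 213 223 223 223 223
206 216 216 217 217 217 217 210 195 193 181 165 184 208 218 217 216 214
207 213 213 212 211 211 211 206 201 198 195 194 198 206 209 210 208 208
208 209 208 208 207 207 207 207 205 206 205 206 206 208 209 208 210 209
209 210 209 209 209 208 211 210 210 210 209 210 210 209 209 211 210 210
top 0.026 0.005 [ 0.5356 -0.2785] 27.0
top 0.027 0.006 [ 0.5343 -0.278 ] 18.1
top 0.028 0.007 [ 0.534  -0.2776] 28.1
```

Call:
{"fn": "step_arm", "kwargs": {"commands": [{"tx": 0.05,"ty": -0.2,"tz": 0,"ax": 0,"ay": 0,"az": 0},{"tx": 0,"ty": 0,"tz": 0.5,"ax": 0,"ay": 0,"az": 0},{"tx": 0,"ty": 0,"tz": 0.4,"ax": 0,"ay": 0,"az": 0},{"tx": 0,"ty": 0,"tz": 0,"ax": 0,"ay": 0,"az": 0},{"tx": 0,"ty": 0,"tz": 0,"ax": 0,"ay": 0,"az": 0}]}}

```text
time: 14.25
ee_pos: [0.5337, -0.2797, 0.1441]
eef_rot: [-0.078, 0.997, 0.0, -0.0]
wrist_force: [-0.4, 0.8, -1.5]
gripper_width: 0.0067
finger_force: 78.1
```

Call:
{"fn": "step_arm", "kwargs": {"commands": [{"tx": 0,"ty": 0,"tz": 0.2,"ax": 0,"ay": 0,"az": 0},{"tx": 0,"ty": 0,"tz": 0,"ax": 0,"ay": 0,"az": 0}]}}

```text
time: 14.45
ee_pos: [0.5339, -0.2797, 0.1421]
eef_rot: [-0.078, 0.997, 0.0, 0.0]
wrist_force: [0.3, 1.0, -1.6]
gripper_width: 0.0071
finger_force: 78.1
```

Call:
{"fn": "step_arm", "kwargs": {"commands": [{"tx": 0,"ty": 0,"tz": 0.15,"ax": 0,"ay": 0,"az": 0},{"tx": 0,"ty": 0,"tz": 0,"ax": 0,"ay": 0,"az": 0}]}}

```text
time: 14.65
ee_pos: [0.5339, -0.2798, 0.1407]
eef_rot: [-0.078, 0.997, -0.0, 0.0]
wrist_force: [1.3, 0.0, -2.5]
gripper_width: 0.0069
finger_force: 78.1
```

```bash
python3 go.py; python3 - <<'E'
from plant import *
o=get_obs();print(o["ft_torque"])
E
```

```text
t 14.65 pos [ 0.5339 -0.2798  0.1407] phi 98.95 z [ 2.e-04  0.e+00 -1.e+00] F [ 1.3  0.  -2.5] w 0.0069 78.12606364488602
[ 0.02955243 -0.37352553  0.00710223]
```

Call:
{"fn": "step_arm", "kwargs": {"commands": [{"tx": 0,"ty": 0,"tz": 0.15,"ax": 0,"ay": 0,"az": 0},{"tx": 0,"ty": 0,"tz": 0,"ax": 0,"ay": 0,"az": 0}]}}

```text
time: 14.85
ee_pos: [0.5339, -0.2798, 0.1392]
eef_rot: [-0.078, 0.997, 0.0, 0.0]
wrist_force: [1.0, 0.6, -1.5]
gripper_width: 0.0069
finger_force: 78.1
```

Call:
{"fn": "step_arm", "kwargs": {"commands": [{"tx": 0,"ty": 0,"tz": 0.15,"ax": 0,"ay": 0,"az": 0},{"tx": 0,"ty": 0,"tz": 0,"ax": 0,"ay": 0,"az": 0}]}}

```text
time: 15.05
ee_pos: [0.5339, -0.2798, 0.1377]
eef_rot: [-0.078, 0.997, 0.0, 0.0]
wrist_force: [1.1, 0.4, -1.3]
gripper_width: 0.0071
finger_force: 78.1
```

```bash
python3 go.py; python3 - <<'E'
from plant import *
o=get_obs();print(o["ft_torque"])
E
```

```text
t 15.05 pos [ 0.5339 -0.2798  0.1377] phi 98.95 z [ 1.e-04  0.e+00 -1.e+00] F [ 1.1  0.4 -1.3] w 0.0071 78.14194992184639
[ 0.00085059 -0.42774535 -0.01249928]
```

Call:
{"fn": "step_arm", "kwargs": {"commands": [{"tx": -0.05,"ty": 0,"tz": 0.15,"ax": 0,"ay": 0,"az": 0},{"tx": 0,"ty": 0,"tz": 0.15,"ax": 0,"ay": 0,"az": 0},{"tx": 0,"ty": 0,"tz": 0.2,"ax": 0,"ay": 0,"az": 0},{"tx": 0,"ty": 0,"tz": 0,"ax": 0,"ay": 0,"az": 0}]}}

```text
time: 15.45
ee_pos: [0.5341, -0.2796, 0.1324]
eef_rot: [-0.078, 0.997, 0.0, -0.0]
wrist_force: [-0.4, -0.1, -1.4]
gripper_width: 0.007
finger_force: 78.2
```

Call:
{"fn": "step_arm", "kwargs": {"commands": [{"tx": 0,"ty": 0,"tz": 0.2,"ax": 0,"ay": 0,"az": 0},{"tx": 0,"ty": 0,"tz": 0.2,"ax": 0,"ay": 0,"az": 0},{"tx": 0,"ty": 0,"tz": 0.2,"ax": 0,"ay": 0,"az": 0},{"tx": 0,"ty": 0,"tz": 0,"ax": 0,"ay": 0,"az": 0}]}}

```text
time: 15.85
ee_pos: [0.5342, -0.2796, 0.1265]
eef_rot: [-0.078, 0.997, 0.0, -0.0]
wrist_force: [0.1, 0.8, -1.1]
gripper_width: 0.0069
finger_force: 78.2
```

```bash
python3 go.py; python3 - <<'E'
from plant import *
o=get_obs();print(o["ft_torque"])
E
```

```text
t 15.85 pos [ 0.5342 -0.2796  0.1265] phi 98.95 z [-4.e-04  3.e-04 -1.e+00] F [ 0.1  0.8 -1.1] w 0.0069 78.15940484404564
[ 0.02689522 -0.02184719 -0.03627649]
```

Call:
{"fn": "step_arm", "kwargs": {"commands": [{"tx": 0,"ty": 0,"tz": 0.2,"ax": 0,"ay": 0,"az": 0},{"tx": 0,"ty": 0,"tz": 0.2,"ax": 0,"ay": 0,"az": 0},{"tx": 0,"ty": 0,"tz": 0.2,"ax": 0,"ay": 0,"az": 0},{"tx": 0,"ty": 0,"tz": 0.2,"ax": 0,"ay": 0,"az": 0},{"tx": 0,"ty": 0,"tz": 0,"ax": 0,"ay": 0,"az": 0}]}}

```text
time: 16.35
ee_pos: [0.5342, -0.2796, 0.1184]
eef_rot: [-0.078, 0.997, 0.0, -0.0]
wrist_force: [-0.2, -0.4, -1.2]
gripper_width: 0.0068
finger_force: 78.2
```

Call:
{"fn": "step_arm", "kwargs": {"commands": [{"tx": 0,"ty": 0,"tz": 0.2,"ax": 0,"ay": 0,"az": 0},{"tx": 0,"ty": 0,"tz": 0.2,"ax": 0,"ay": 0,"az": 0},{"tx": 0,"ty": 0,"tz": 0.2,"ax": 0,"ay": 0,"az": 0},{"tx": 0,"ty": 0,"tz": 0.2,"ax": 0,"ay": 0,"az": 0},{"tx": 0,"ty": 0,"tz": 0.2,"ax": 0,"ay": 0,"az": 0}]}}

```text
time: 16.85
ee_pos: [0.5343, -0.2797, 0.1086]
eef_rot: [-0.078, 0.997, 0.0, -0.0]
wrist_force: [-0.3, -0.4, -1.2]
gripper_width: 0.0069
finger_force: 78.2
```

Call:
{"fn": "step_arm", "kwargs": {"commands": [{"tx": 0,"ty": 0,"tz": 0,"ax": 0,"ay": 0,"az": 0},{"tx": 0,"ty": 0,"tz": 0,"ax": 0,"ay": 0,"az": 0},{"tx": 0,"ty": 0,"tz": 0,"ax": 0,"ay": 0,"az": 0}]}}

```text
time: 17.15
ee_pos: [0.5344, -0.2797, 0.1089]
eef_rot: [-0.078, 0.997, -0.0, 0.0]
wrist_force: [-0.3, -0.2, -1.8]
gripper_width: 0.0074
finger_force: 78.2
```

```bash
python3 go.py; python3 - <<'E'
from plant import *
o=get_obs();print(o["ft_torque"],o["dq"])
E
```

```text
t 17.15 pos [ 0.5344 -0.2797  0.1089] phi 98.95 z [ 1.e-04 -1.e-04 -1.e+00] F [-0.3 -0.2 -1.8] w 0.0074 78.15908566117287
[-0.00961501 -0.03901787 -0.01087003] [-1.15712931e-03 -1.30393372e-03 -6.58497979e-04  1.64227886e-04
 -1.62048249e-03 -3.05931948e-05]
```

```bash
python3 -c "
from plant import workorder
print(workorder.hand_in())"
```

```text
the job is handed in; nothing more can be done
None
```

The job is handed in at about 17 s, with no verdict returned: the tall tile was drawn along the stone from the far end to the near end at about 4–5 N. It now hangs in the gripper through the gauge slot, its foot about 2 cm below the board and the wrist reading only its weight; that depth is from the arm's position, and I took no last picture of the slot or the other objects.

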